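Hang the keyhole tool rest on the board's screw

TASK

Pick up the tool-rest bracket from the bench and hang it on the screw in the upright board: pass the large end of its keyhole over the screw head until the steel plate is flush with the board, then slide it down by hand until the screw is fully home at the top of the narrow slot, and only then let go. Press gently throughout (no harder than a light push of the hand, under 25 N), and do not shift the glue bottle or the wood offcut that stand near by.

Things in the scene. Friction and masses are not known exactly. Their poses are not given: they have to be found in the camera images.
- bracket_grip (a point): Centre of the bracket's beech arm (36 wide in y, 46 high, 100 long in x), where it is grasped; it starts standing on the bench, this point 23 mm up. z up, +x points to the steel plate at the arm's rear: 70 wide, 98 high, 4 thick, undersides level, its back face 54 mm from here. A lip 12 mm high tops the arm's other end, 40 to 50 mm from here. 0.2 to 0.37 kg.
- keyhole (a point): Centre of the keyhole's large end, at the plate's back face: 54 mm in +x and 40 mm in z from the arm's centre; same axes. The keyhole is cut through the plate on its centre line, above the arm: a square opening 18 x 18 mm, and above it, beyond square shoulders, a slot 8.5 mm wide. The screw's head passes only through the square opening.
- slot_home (a point): Where the screw's axis lies when fully home: 3 mm under the slot's closed top end, at the plate's back face, 24 mm above the centre of the large end (64 mm above the arm's centre). Same axes.
- board_mark (a point): Point on the board's front face, on a pencil line down its middle, 170 mm above the bench. z up, +x into the board, y along it. The screw stands rigidly out of the face at exactly this height, but up to 14 mm to either side of the line (y), different each time and not measured: find it by eye or touch. Press on board or screw with less than 25 N.
- board: Fixed upright plywood board, 280 wide (y), 190 high, 18 thick; origin at the foot of its front face's middle; +x into it. Its screw: head 13 across, 4 thick, its face 10 mm off the board; under it a 6 mm shank, 6 mm long. A plate held against the head stands 10 mm off the board. Not for use: a dowel, 18 thick, 32 long, 115 mm to +y, 155 mm up.
- glue: White glue bottle, bystander, 56 mm across, 160 mm high; origin at the centre of its underside. Leave it alone.
- offcut: Wood offcut, bystander, 70 x 60 x 45 mm; origin at the centre of its underside. Leave it alone.
There are look-alikes about, which are no part of the job. Leave any red or yellow look-alike of the part that bears bracket_grip alone.

How it is judged:
By the outcome, as a careful person would: the job done as asked, in the order asked, and still so for the second after the job is handed in, with the robot touching nothing.
It also fails if it takes over 64 s, if anything falls off the work surface, if the arm or the gripper's body presses on something with over 40 N, if the wrist force passes 120 N, or if a joint passes its speed limit or range.

ROBOT

A 7-joint arm with a two-finger parallel gripper is mounted at the origin on the work surface. World frame = base frame: x ahead of the robot, y to its left, z up, the work surface at z = 0. Lengths are in m, angles in rad, forces in N, time in s.
With the tool pointing down it reaches from about 0.425 to 0.925 m from the base axis. Payload 6.8 kg.
Tool frame: the origin (TCP) lies on the centre line of the jaws, within the pads' length; the fingertips stand bot.tip_reach ahead of it and the grasp point (between the pads) lies 3 mm ahead of it (bot.tip_reach is the distance from the TCP to the fingertips, in m); z points along the fingers, y is the line along which they close (so a half turn about z gives the same grasp; the last joint's range is limited). The gripper opens to 85 mm and grips with 20 to 120 N. Pads are 22 mm wide; open, the fingers measure 114 mm over their backs; the gripper's body (76 mm by 85 mm) begins 54 mm behind the grasp point. The pads swing forward as they close: fully open they stand 13 mm farther back than shut.
Start: joints at [-1.437, 0.477, 0.022, 1.555, -0.011, 1.109, -0.083], TCP at [0.162, 0.655, 0.253] pointing down, gripper open.
Joint ranges: [-2.96, 2.96], [-0.34, 2.1], [-1.41, 1.46], [0.24, 2.44], [-1.37, 4.51], [0.17, 1.92], [-2.96, 2.96]. Speed limits (rad/s): [2.39, 2.39, 3.14, 3.14, 3.14, 3.14, 3.14].

INTERFACE

Orientations are given as a unit quaternion [w, x, y, z].
In Python, from station import bot gives the robot as it stands.
- The arm moves only by the tool jog_arm, never from a script. Its argument "deltas" is a list of rows, each a list of 7 numbers: the shift along the world's x, y, z in m, then the turn, a rotation vector about the world's x, y, z in rad, then the opening, from 0 (shut) to 1 (fully open). In form: [[x, y, z, rx, ry, rz, grip], ...]. A call has 1 to 10 rows; each row shifts and turns the commanded pose from where the row before left it; what a row does not reach is not made up. A row lasts 1/10 s, in which the tool goes at most 50 mm and 8.59 degrees, less where a joint would pass 70% of its speed; a pose out of reach is approached as far as the arm can. A call with a gripper value outside its range is refused whole. The fingers move at their own pace and stop on an object; "newtons" is the grip in N (left out, the last holds). Time passes only in rows, so rows that do not move let the fingers close. It gives the time, the measured TCP pose, the force, the opening and the grip force at its end, in the units of the state.
- bot.get_obs(): the state, without advancing time (a new reading comes with each control period).
- bot.read_camera(name): name is "side" or "top" or "wrist"; returns a dict with "img" (384x512x3 uint8, red, green, blue), "K" (3x3 intrinsics, pixels), "eye" and "attitude" of the camera in the world. Camera axes: x right, y down, z forward; pixel columns grow to the right and rows downward; lengths in m; the calibration is good to about 2 mm. A picture is of the moment at which its call begins. There is no depth.
- bot.hand_in(): hands the job in; it is judged then, once.
The state is a dict: "t": time; "q": joint angles; "joint_vel": joint speeds; "joint_torque": joint torques, N m; "eef_pos": TCP position; "tool_rot": TCP orientation; "contact_force": force on the tool from outside, world axes, zero at the start; "torque": the same for the moment, N m; "gripper_width": opening from 0.0 (shut) to 1.0 (fully open); "grasp_force": force on a finger pad.
Only numpy, scipy, OpenCV 4.12 (cv2) and the standard library are available. Lean on these libraries where they do the work, as an engineer would, in place of code of your own. Each camera call takes 0.05 s, during which the arm holds its last target. There are 200 camera calls.

## Working session

There is one attempt and no reset: what is moved stays moved. The work goes in short steps, Python scripts to look and compute and a tool call to move; the robot and the scene stay as the last step left them, time stands still between calls to the robot, and variables do not carry over. Pictures are saved under pics/ and viewed, at most 10 in all, crops included, and the job is handed in when it is done.

Besides the shell and the picture viewer there is one more tool, called after "Call:" as name([rows], argument=value, ...), one row to a line, values as JSON. jog_arm: Moves the arm, as the interface text tells. Its arguments: {"type":"object","properties":{"deltas":{"type":"array"},"newtons":{"type":"number"}},"required":["deltas"]}

```bash
mkdir -p pics; cat > h.py <<'E'
from station import bot
import numpy as np, cv2
from scipy.spatial.transform import Rotation as R
np.set_printoptions(precision=4,suppress=True)
def rot(a):
    a=np.array(a,float)
    return a if a.shape==(3,3) else R.from_quat(a,scalar_first=True).as_matrix()
def ray(c,u,v):
    d=rot(c["attitude"])@np.linalg.inv(c["K"])@[u,v,1]; return np.array(c["eye"]),d
def onz(c,u,v,z):
    e,d=ray(c,u,v); return e+d*(z-e[2])/d[2]
def proj(c,p):
    x=np.array(c["K"])@(rot(c["attitude"]).T@(np.array(p)-c["eye"])); return x[:2]/x[2]
def tri(*obs):
    A=np.zeros((3,3));b=np.zeros(3)
    for c,u,v in obs:
        e,d=ray(c,u,v);d/=np.linalg.norm(d);P=np.eye(3)-np.outer(d,d);A+=P;b+=P@e
    return np.linalg.solve(A,b)
def save(n,c,box=None,s=1):
    im=c["img"][:,:,::-1]
    if box: im=im[box[1]:box[3],box[0]:box[2]]
    cv2.imwrite(f"pics/{n}.png",cv2.resize(im,None,fx=s,fy=s,interpolation=cv2.INTER_CUBIC))
E
python3 - <<'E'
from h import *
import pickle
C={n:bot.read_camera(n) for n in("side","top")}
pickle.dump(C,open("c0.pkl","wb"))
for n in C: print(n,C[n]["eye"],C[n]["attitude"],C[n]["K"]); save(n+"0",C[n],None,1.5)
o=bot.get_obs();print(o,bot.tip_reach)
E
```

```text
side [ 0.093  -0.6571  0.9431] [-0.346   0.8989 -0.2508  0.0966] [[428.3845   0.     252.0207]
 [  0.     428.3845 190.1011]
 [  0.       0.       1.    ]]
top [ 0.2883 -0.0387  1.0194] [-0.0647  0.7127 -0.6958  0.0605] [[380.6099   0.     257.8839]
 [  0.     380.6099 188.4438]
 [  0.       0.       1.    ]]
{'t': 0.1, 'q': array([-1.4371,  0.4777,  0.0224,  1.5563, -0.0115,  1.1093, -0.0831]), 'joint_vel': array([-0.0004,  0.0004,  0.0002, -0.0023, -0.0018, -0.0001, -0.0004]), 'joint_torque': array([  0.0048, -59.7763,   1.6134, -28.1954,   0.0128,   0.005 ,
         0.    ]), 'eef_pos': array([0.1615, 0.6549, 0.2524]), 'tool_rot': array([-0.    ,  0.1206,  0.9927, -0.0008]), 'contact_force': array([-0.1107, -0.2329, -0.0784]), 'torque': array([-0.0256,  0.0004, -0.0174]), 'grasp_force': 0.0, 'gripper_width': 0.9994302693467306} 0.022
```

View pics/side0.png

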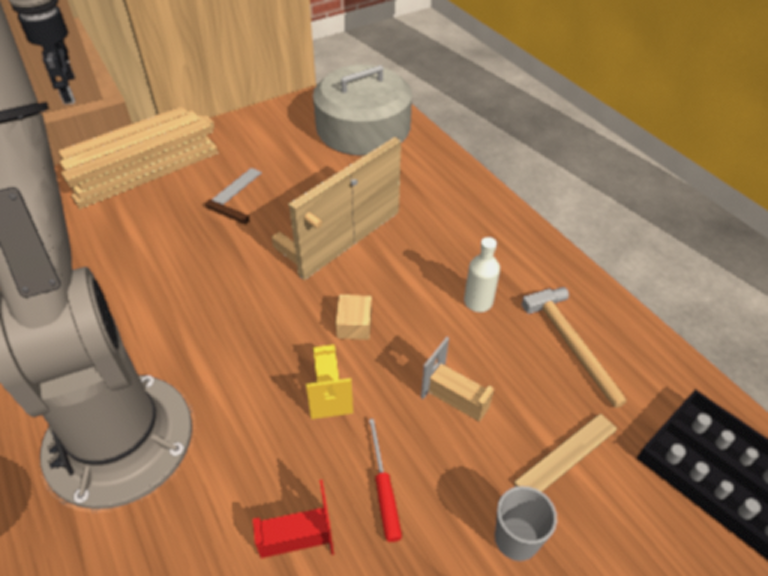

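View pics/top0.png

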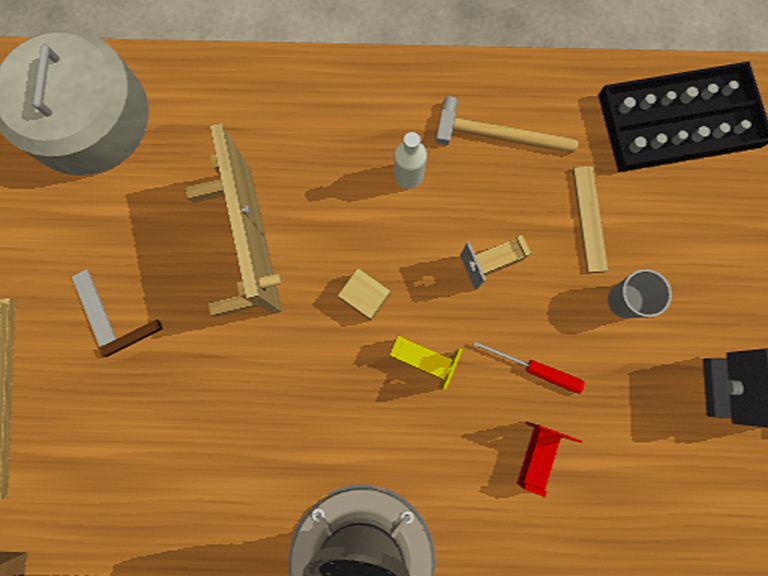

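The side view holds three brackets: beech with a steel plate at (455,380), yellow at (330,385) and red at (295,525). Only the first matches the description (beech arm, steel plate). The board stands at (345,205) with its screw at (352,183), the glue bottle is at (482,275) and the offcut at (354,315). I'll confirm with an enlarged crop.

```bash
python3 - <<'E'
from h import *
import pickle
C=pickle.load(open("c0.pkl","rb"))
a=cv2.resize(C["top"]["img"][145:205,290:365,::-1],None,fx=5,fy=5,interpolation=cv2.INTER_CUBIC)
b=cv2.resize(C["side"]["img"][215:290,265:345,::-1],None,fx=5,fy=4,interpolation=cv2.INTER_CUBIC)
c=cv2.resize(C["top"]["img"][75:215,120:200,::-1],None,fx=3.5,fy=3.5*1,interpolation=cv2.INTER_CUBIC)[:300]
d=cv2.resize(C["side"]["img"][85:185,175:275,::-1],None,fx=3,fy=3,interpolation=cv2.INTER_CUBIC)
W=np.zeros((600,800,3),np.uint8)
W[:300,:375]=a; W[:300,400:800]=b
c=cv2.resize(C["top"]["img"][80:210,120:200,::-1],None,fx=2.3,fy=2.3,interpolation=cv2.INTER_CUBIC); W[300:599,:184]=c[:299]
W[300:600,400:700]=d
cv2.imwrite("pics/crop1.png",W)
E
```

```text
(no output)
```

View pics/crop1.png

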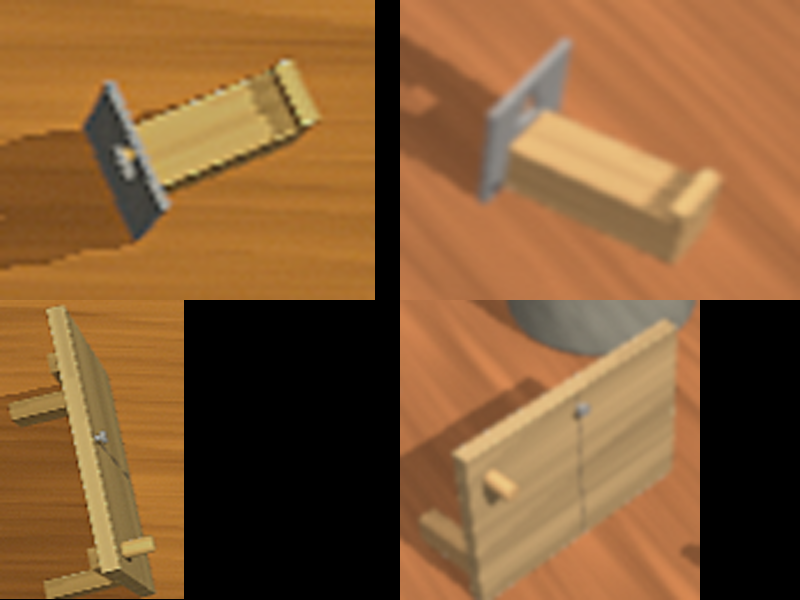

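The crop confirms it: beech arm with a steel plate (top crop, plate edge (108,83)–(168,208), lip (293,60)–(320,120)). The board's front top edge runs (66,308)–(118,570), and the screw head is at (100,437) in the top crop and (582,410) in the side crop.

```bash
python3 - <<'E'
from h import *
import pickle
from scipy.optimize import least_squares
C=pickle.load(open("c0.pkl","rb")); T,S=C["top"],C["side"]
t5=lambda u,v:(T,290+u/5,145+v/5)
s5=lambda u,v:(S,265+(u-400)/5,215+v/4)
t2=lambda u,v:(T,120+u/2.3,80+(v-300)/2.3)
s3=lambda u,v:(S,175+(u-400)/3,85+(v-300)/3)
# bracket local frame: origin below grip at bench, x to plate
B=[((52,35,98),t5(108,83)),((52,-35,98),t5(168,208)),((-50,18,58),t5(320,122)) ,((-50,-18,58),t5(320,122))]
B=[((.052,None,.098),)]
def fit(obs,g):
    def f(p):
        Rz=R.from_euler('z',p[2]).as_matrix(); r=[]
        for l,(c,u,v) in obs: r+=list(proj(c,Rz@np.array(l)/1000+[p[0],p[1],0])-[u,v])
        return r
    s=least_squares(f,g,loss='soft_l1'); print(s.x,np.degrees(s.x[2]),np.array(f(s.x)).reshape(-1,2).round(1).tolist()); return s.x
# world: +y is image left, +x up => plate's (+y local) for yaw~90+ is -x world = down
o=[((52,-35,98),t5(110,83)),((52,35,98),t5(167,208)),((-50,-18,58),t5(291,60)),((-50,18,58),t5(320,120)),
   ((50,35,98),s5(487,110)),((50,-35,98),s5(571,40)),((-50,18,58),s5(680,212)),((-50,-18,58),s5(718,178)),((-50,18,0),s5(672,260)),((54,35,0),s5(482,198))]
b=fit(o,[.45,-.1,1.3])
o=[((0,-140,190),t2(66,308)),((0,140,190),t2(118,571)),((0,140,190),s3(467,463)),((0,-140,190),s3(675,328)),((0,140,0),s3(483,598)),((0,-140,0),s3(673,470))]
d=fit(o,[.5,.3,1.3])
s=tri(t2(100,437),s3(582,410)); Rz=R.from_euler('z',d[2]).as_matrix()
print("screw",s,"in board",Rz.T@(s-[d[0],d[1],0]))
for n,p in(("glue",tri((T,412/1.5,140/1.5),(S,488/1.5,243/1.5))),("glue foot",onz(S,321,205,0)),("off",onz(T,364/1.5,294/1.5,.045)),("yel",onz(T,425/1.5,360/1.5,.04))): print(n,p)
E
```

```text
[ 0.5146 -0.2237  1.965 ] 112.58791197822765 [[-0.8, -1.0], [-1.2, -0.2], [-0.3, -0.5], [-0.5, 0.1], [1.1, 1.5], [-0.1, 0.1], [0.5, 1.3], [0.4, -0.5], [-0.7, 1.8], [-1.3, 0.8]]
[0.5477 0.1941 1.8316] 104.94527743126868 [[-0.5, -1.4], [0.3, -0.5], [-1.4, -0.1], [0.5, -0.1], [-0.6, 3.2], [-0.3, 0.7]]
screw [0.5515 0.1907 0.1684] in board [-0.0042 -0.0028  0.1684]
glue [ 0.6753 -0.0663  0.1599]
glue foot [ 0.6744 -0.0803  0.    ]
off [0.4421 0.0083 0.045 ]
yel [ 0.3317 -0.0988  0.04  ]
```

Call:
jog_arm([
  [0.029,-0.04,0.008,0,0,-0.0425,1],
  [0.029,-0.04,0.008,0,0,-0.0425,1],
  [0.029,-0.04,0.008,0,0,-0.0425,1],
  [0.029,-0.04,0.008,0,0,-0.0425,1],
  [0.029,-0.04,0.008,0,0,-0.0425,1],
  [0.029,-0.04,0.008,0,0,-0.0425,1],
  [0.029,-0.04,0.008,0,0,-0.0425,1],
  [0.029,-0.04,0.008,0,0,-0.0425,1],
  [0.029,-0.04,0.008,0,0,-0.0425,1],
  [0.029,-0.04,0.008,0,0,-0.0425,1],
])

```text
t: 1.1
eef_pos: [0.452, 0.2538, 0.3334]
tool_rot: [-0.0, 0.328, 0.945, 0.0]
contact_force: [0.5, 0.2, 0.7]
gripper_width: 1.0
grasp_force: 0.0
```

Call:
jog_arm([
  [0.0063,-0.047,0,0,0,-0.051,1],
  [0.0063,-0.047,0,0,0,-0.051,1],
  [0.0063,-0.047,0,0,0,-0.051,1],
  [0.0063,-0.047,0,0,0,-0.051,1],
  [0.0063,-0.047,0,0,0,-0.051,1],
  [0.0063,-0.047,0,0,0,-0.051,1],
  [0.0063,-0.047,-0.01,0,0,-0.051,1],
  [0.0063,-0.047,-0.02,0,0,-0.051,1],
  [0.0063,-0.047,-0.02,0,0,-0.051,1],
  [0.0063,-0.047,-0.02,0,0,-0.051,1],
])

```text
t: 2.1
eef_pos: [0.5137, -0.2117, 0.2642]
tool_rot: [0.0, 0.556, 0.831, 0.0]
contact_force: [1.0, 0.7, 0.9]
gripper_width: 1.001
grasp_force: 0.0
```

Call:
jog_arm([
  [0,-0.009,-0.02,0,0,0,1],
  [0,0,-0.02,0,0,0,1],
  [0,0,0,0,0,0,1],
  [0,0,0,0,0,0,1],
])

```text
t: 2.5
eef_pos: [0.5137, -0.2189, 0.225]
tool_rot: [-0.0, 0.555, 0.832, -0.0]
contact_force: [0.7, 0.5, -0.5]
gripper_width: 0.999
grasp_force: 0.0
```

```bash
python3 - <<'E'
from h import *
import pickle
C=bot.read_camera("wrist");pickle.dump(C,open("c1.pkl","wb"));save("w1",C,None,1.5)
o=bot.get_obs();r=rot(o["tool_rot"]);print(o["eef_pos"],r,C["eye"],o["contact_force"],o["t"])
E
```

```text
[ 0.5142 -0.2189  0.2256] [[-0.3845  0.9231  0.0007]
 [ 0.9231  0.3845 -0.    ]
 [-0.0003  0.0006 -1.    ]] [ 0.4885 -0.1579  0.3442] [ 0.866  -0.3019  0.0035] 2.55
```

View pics/w1.png

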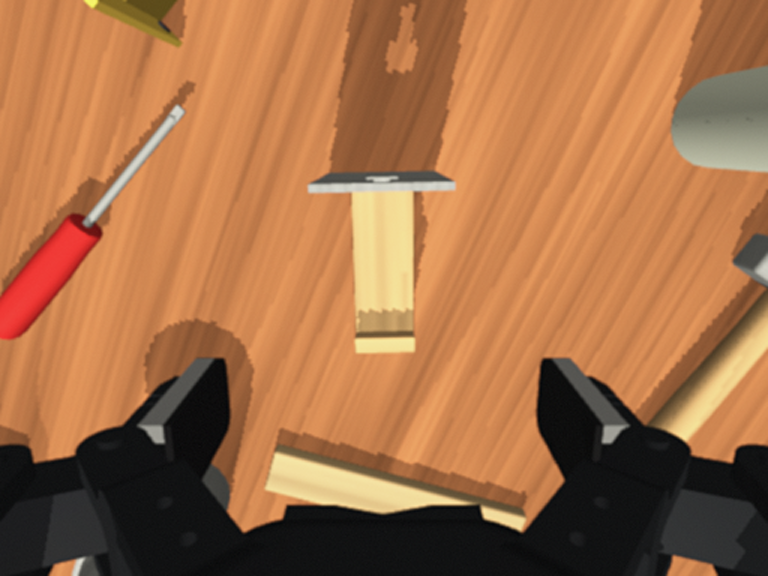

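Wrist view, nearly aligned: the plate's top edge runs (308,187)–(455,185) and the lip top's outer edge (355,353)–(414,352). I'll refit the pose.

```bash
python3 - <<'E'
from h import *
import pickle
from scipy.optimize import least_squares
c=pickle.load(open("c1.pkl","rb"))
o=[((50,35,98),308,192),((50,-35,98),455,189),((54,35,98),308,184),((54,-35,98),455,181),((-50,18,58),355,353),((-50,-18,58),414.5,352)]
def f(p):
    Rz=R.from_euler('z',p[2]).as_matrix(); r=[]
    for l,u,v in o: r+=list(proj(c,Rz@np.array(l)/1000+[p[0],p[1],0])-[u/1.5,v/1.5])
    return r
s=least_squares(f,[.51,-.22,1.96]);print(s.x,np.degrees(s.x[2]),np.array(f(s.x)).reshape(-1,2).round(1).tolist())
E
```

```text
[ 0.5167 -0.2245  1.9832] 113.63057793776265 [[-0.2, -0.0], [0.3, 0.1], [-0.5, -0.4], [0.4, -0.3], [-0.1, 0.4], [0.2, 0.4]]
```

Call:
jog_arm([
  [0.002,-0.004,-0.03,0,0,0.009,1],
  [0.0018,-0.0043,-0.03,0,0,0.009,1],
  [0,0,-0.03,0,0,0,1],
  [0,0,-0.03,0,0,0,1],
  [0,0,-0.03,0,0,0,1],
  [0,0,-0.025,0,0,0,1],
  [0,0,-0.015,0,0,0,1],
  [0,0,-0.0066,0,0,0,1],
  [0,0,0,0,0,0,1],
  [0,0,0,0,0,0,1],
])

```text
t: 3.55
eef_pos: [0.5185, -0.2278, 0.0295]
tool_rot: [0.001, 0.547, 0.837, 0.0]
contact_force: [0.1, 0.3, -0.4]
gripper_width: 0.996
grasp_force: 0.0
```

Call:
jog_arm([
  [0,0,0,0,0,0,0.6],
  [0,0,0,0,0,0,0.5],
  [0,0,0,0,0,0,0.4],
  [0,0,0,0,0,0,0.2],
  [0,0,0,0,0,0,0.0],
  [0,0,0,0,0,0,0],
  [0,0,0,0,0,0,0],
  [0,0,0,0,0,0,0],
], newtons=60)

```text
t: 4.35
eef_pos: [0.5179, -0.2277, 0.0289]
tool_rot: [0.0, 0.548, 0.837, 0.0]
contact_force: [-0.9, 0.6, 6.2]
gripper_width: 0.414
grasp_force: 60.8
```

Call:
jog_arm([
  [0,0,0.01,0,0,0,0],
  [0,0,0.025,0,0,0,0],
  [0,0,0.03,0,0,0,0],
  [0,0,0.027,0,0,0,0],
  [0,0,0.015,0,0,0,0],
  [0,0.015,0,0,0,-0.0215,0],
  [0.004,0.03,0,0,0,-0.026,0],
  [0.006,0.035,0,0,0,-0.026,0],
  [0.006,0.035,0,0,0,-0.026,0],
  [0.006,0.035,0,0,0,-0.026,0],
])

```text
t: 5.35
eef_pos: [0.5391, -0.0761, 0.135]
tool_rot: [-0.0, 0.599, 0.8, -0.0]
contact_force: [1.0, 0.3, -2.9]
gripper_width: 0.412
grasp_force: 60.5
```

Call:
jog_arm([
  [0.007,0.035,0,0,0,-0.026,0],
  [0.007,0.035,0,0,0,0,0],
  [0.007,0.035,0,0,0,0,0],
  [0.007,0.03,0,0,0,0,0],
  [0.005,0.025,0,0,0,0,0],
  [0.0028,0.0184,0,0,0,0,0],
  [0,0,0,0,0,0,0],
  [0,0,0,0,0,0,0],
])

```text
t: 6.15
eef_pos: [0.5749, 0.1003, 0.1351]
tool_rot: [-0.0, 0.609, 0.793, -0.001]
contact_force: [0.1, -0.8, -2.7]
gripper_width: 0.416
grasp_force: 60.6
```

```bash
python3 - <<'E'
from h import *
import pickle
C={n:bot.read_camera(n) for n in("wrist","side","top")};pickle.dump(C,open("c2.pkl","wb"));save("w2",C["wrist"],None,1.5)
o=bot.get_obs();print(o["eef_pos"],rot(o["tool_rot"]),o["contact_force"],o["torque"],o["t"])
save("s2",C["side"],(170,80,330,200),5)
E
```

```text
[0.5751 0.0991 0.1354] [[-0.2552  0.9669 -0.0003]
 [ 0.9669  0.2552 -0.0007]
 [-0.0006 -0.0005 -1.    ]] [-0.5832  0.7857 -3.0763] [-0.0903  0.0002  0.0501] 6.3
```

View pics/w2.png

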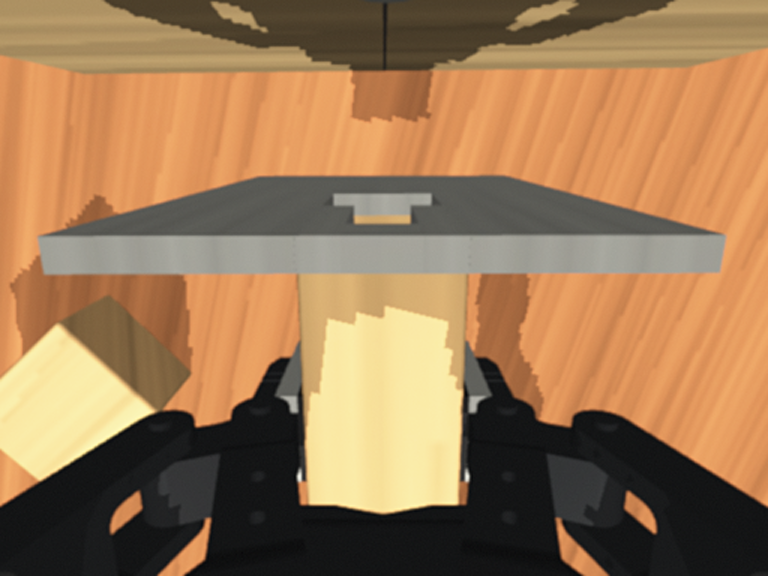

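View pics/s2.png

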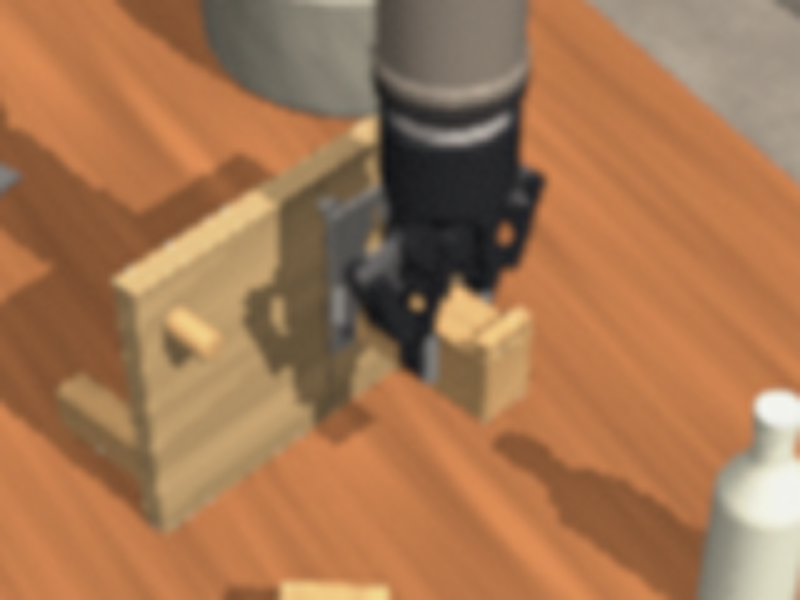

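The wrist view shows the board's foot edge (80,73)–(690,67), the pencil line's foot at (385,68), and the held plate square in the jaws. The screw is out of frame above, so I'll work out where to move to see it.

```bash
python3 - <<'E'
from h import *
import pickle
c=pickle.load(open("c2.pkl","rb"))["wrist"]
L,M,Q=[onz(c,u/1.5,v/1.5,0) for u,v in((80,73),(385,68),(690,67))]
print(L,M,Q,np.linalg.norm(L-Q)); d=Q-L; print("yaw",np.degrees(np.arctan2(d[1],d[0]))+90,(L+Q)/2)
# plate centre: top back/front edges at z? solve using tcp
for u,v in((45,273),(720,270),(38,236),(724,234),(382,254)): print(onz(c,u/1.5,v/1.5,.2044))
ex=np.array([-.2569,.9664,0]);s=M+[0,0,.17]-.01*ex
for b in(0,.04,.06,.08):
  for z in(0,.04,.08,.12):
    c2=dict(c);c2["eye"]=np.array(c["eye"])-b*ex+[0,0,z];print(b,z,proj(c2,s).round())
E
```

```text
[0.4152 0.1577 0.    ] [0.5508 0.196  0.    ] [0.6864 0.2325 0.    ] 0.28126443733616663
yaw 105.41947699696222 [0.5508 0.1951 0.    ]
[0.5287 0.1433 0.2044]
[0.5938 0.1609 0.2044]
[0.5277 0.1469 0.2044]
[0.5926 0.1644 0.2044]
[0.5608 0.1538 0.2044]
0 0 [260. -12.]
0 0.04 [258.  24.]
0 0.08 [258.  42.]
0 0.12 [257.  52.]
0.04 0 [ 261. -248.]
0.04 0.04 [ 259. -120.]
0.04 0.08 [258. -62.]
0.04 0.12 [257. -29.]
0.06 0 [ 261. -397.]
0.06 0.04 [ 259. -204.]
0.06 0.08 [ 258. -120.]
0.06 0.12 [257. -73.]
0.08 0 [ 262. -574.]
0.08 0.04 [ 259. -297.]
0.08 0.08 [ 258. -182.]
0.08 0.12 [ 257. -120.]
```

Call:
jog_arm([
  [0,0,0.02,0,0,0,0],
  [0,0,0.02,0,0,0,0],
  [0,0,0.02,0,0,0,0],
  [0,0,0.01,0,0,0,0],
  [0,0,0,0,0,0,0],
  [0,0,0,0,0,0,0],
  [0,0,0,0,0,0,0],
])

```text
t: 7.0
eef_pos: [0.5746, 0.1007, 0.2042]
tool_rot: [-0.001, 0.609, 0.793, -0.001]
contact_force: [0.6, -0.4, -3.6]
gripper_width: 0.41
grasp_force: 60.8
```

```bash
python3 - <<'E'
from h import *
import pickle
C=bot.read_camera("wrist");pickle.dump(C,open("c3.pkl","wb"));save("w3",C,(156,0,356,150),4)
o=bot.get_obs();print(o["eef_pos"],rot(o["tool_rot"]),C["eye"],o["contact_force"],o["torque"],o["t"])
E
```

```text
[0.5747 0.1007 0.2043] [[-0.2575  0.9663 -0.0018]
 [ 0.9663  0.2575 -0.0006]
 [-0.0001 -0.0019 -1.    ]] [0.5579 0.1646 0.3234] [ 0.4459 -0.3935 -2.4839] [-0.0719 -0.007  -0.0038] 7.05
```

View pics/w3.png

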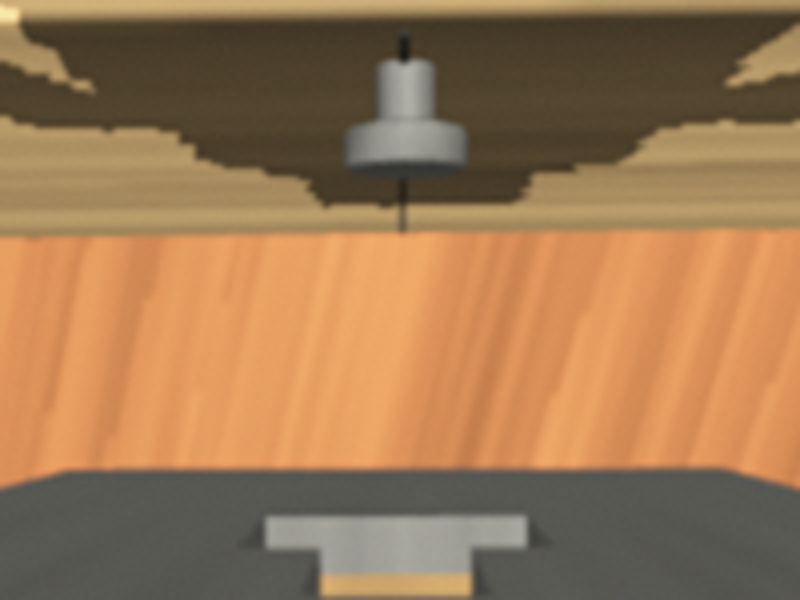

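The screw head spans columns 345–467 (axis 406, row ~150) and the pencil line's foot is at (403,231). The keyhole's square bottom ledge runs (264,515)–(528,515), centre 396.

```bash
python3 - <<'E'
from h import *
import pickle
c=pickle.load(open("c3.pkl","rb")); P=lambda u,v,z:onz(c,156+u/4,v/4,z)
zb=.2043-.0289
a,b=P(0,236.5,0),P(800,229.5,0);d=b-a;yb=np.arctan2(d[1],d[0])+np.pi/2
k1,k2=P(264,515,zb+.054),P(528,515,zb+.054);d=k2-k1;yk=np.arctan2(d[1],d[0])+np.pi/2
m1,m2=P(70,469,zb),P(728,469,zb);d2=m2-m1
print("yaw board",np.degrees(yb),"plate",np.degrees(yk),np.degrees(np.arctan2(d2[1],d2[0]))+90,"widths",np.linalg.norm(d),np.linalg.norm(d2))
ft=P(403,231,0); k=(k1+k2)/2; m=(m1+m2)/2
# head top at z=.1765 rows, shank top z .173
h=(P(345,140,.17)+P(467,140,.17))/2; sh=(P(377,90,.17)+P(436,90,.17))/2; print("headw",np.linalg.norm(P(345,140,.17)-P(467,140,.17)))
ex=np.array([np.cos(yb),np.sin(yb),0]);ey=np.array([-ex[1],ex[0],0])
for n,p in(("foot",ft),("key",k),("platebottom",m),("head",h),("shank",sh),("tcp",bot.get_obs()["eef_pos"])): print(n,p,"rel foot",(p-ft)@ex,(p-ft)@ey)
print(ex,ey)
E
```

```text
yaw board 105.34567100492464 plate 104.8840934900657 104.88239804564937 widths 0.017926685913706896 0.06974462758049885
headw 0.012627670680360161
foot [0.5511 0.1952 0.    ] rel foot 0.0 0.0
key [0.5602 0.1559 0.2294] rel foot -0.040318921851951184 0.0016425925210033728
platebottom [0.5605 0.1556 0.1754] rel foot -0.04068229731967544 0.0013908457505918707
head [0.5527 0.1878 0.17  ] rel foot -0.007591830447444587 0.00040145901955602033
shank [0.5515 0.1924 0.17  ] rel foot -0.002845985887812939 0.00032016733400615645
tcp [0.5747 0.1007 0.2043] rel foot -0.09732654259654021 0.0022280623645319314
[-0.2646  0.9643  0.    ] [-0.9643 -0.2646  0.    ]
```

Call:
jog_arm([
  [0.0016,0.0005,-0.02,0,0,0.008,0],
  [0,0,-0.02,0,0,0,0],
  [0,0,-0.02,0,0,0,0],
  [0,0,-0.0084,0,0,0,0],
  [-0.0026,0.0096,0,0,0,0,0],
  [-0.0026,0.0096,0,0,0,0,0],
  [0,0,0,0,0,0,0],
  [0,0,0,0,0,0,0],
  [0,0,0,0,0,0,0],
])

```text
t: 7.95
eef_pos: [0.5721, 0.1206, 0.1376]
tool_rot: [0.0, 0.606, 0.795, 0.0]
contact_force: [0.7, -0.5, -2.7]
gripper_width: 0.414
grasp_force: 60.6
```

```bash
python3 - <<'E'
from h import *
import pickle
C=bot.read_camera("wrist");pickle.dump(C,open("c4.pkl","wb"));save("w4",C,None,1.5)
o=bot.get_obs();ft=np.array([.5511,.1952,0]);ex=np.array([-.2646,.9643,0]);ey=np.array([-.9643,-.2646,0])
p=o["eef_pos"];print(p,(p-ft)@ex,(p-ft)@ey,rot(o["tool_rot"])[:,1],o["contact_force"],o["torque"],o["t"])
E
```

```text
[0.5721 0.1203 0.1375] -0.07773862613866013 -0.00044404132475800803 [0.9643 0.265  0.0009] [-0.0611  0.2465 -3.6591] [-0.116  -0.04   -0.0191] 8.0
```

View pics/w4.png

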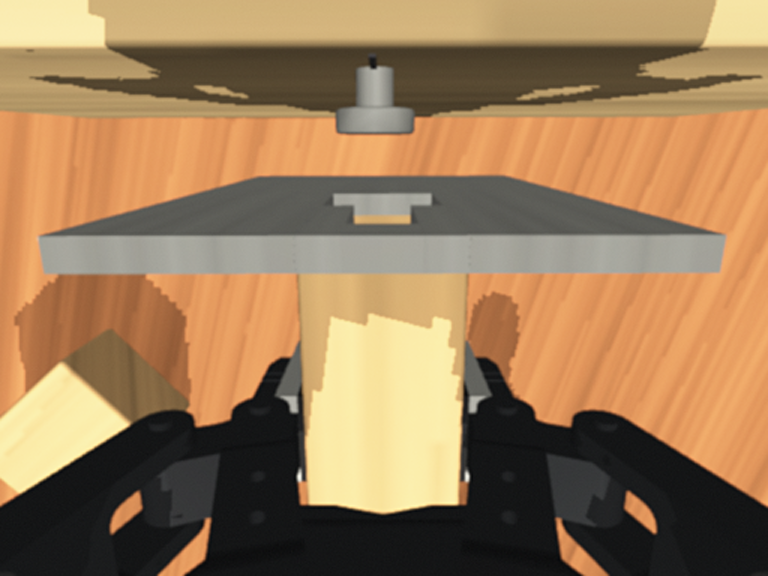

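Head centre is at column 374.5 and keyhole centre at 382, so the plate must go about 1.2 mm toward board +y, and 1.6 mm down. Then I'll advance.

Call:
jog_arm([
  [-0.0012,-0.0003,-0.0016,0,0,0,0],
  [0,0,0,0,0,0,0],
  [-0.0008,0.0029,0,0,0,0,0],
  [-0.0008,0.0029,0,0,0,0,0],
  [-0.0008,0.0029,0,0,0,0,0],
  [0,0,0,0,0,0,0],
  [0,0,0,0,0,0,0],
])

```text
t: 8.7
eef_pos: [0.5682, 0.1292, 0.1353]
tool_rot: [0.0, 0.606, 0.796, 0.0]
contact_force: [0.0, -0.9, -2.4]
gripper_width: 0.415
grasp_force: 60.6
```

```bash
cat > st.py <<'E'
from h import *
import sys
C=bot.read_camera("wrist");o=bot.get_obs();ft=np.array([.5511,.1952,0]);ex=np.array([-.2646,.9643,0]);ey=np.array([-.9643,-.2646,0])
p=o["eef_pos"];f=o["contact_force"];print(p,"loc",(p-ft)@ex,(p-ft)@ey,"F",f@ex,f@ey,f[2],rot(o["tool_rot"])[:,1],o["torque"],o["t"])
save(sys.argv[1],C,(170,20,340,160),4)
E
python3 st.py w5
```

```text
[0.5682 0.129  0.1353] loc -0.06835626558315779 0.0010423180096282606 F -0.6410892765417898 -0.018437025905246138 -3.061745151333611 [0.9641 0.2654 0.    ] [-0.1233 -0.0138 -0.0154] 8.75
```

View pics/w5.png

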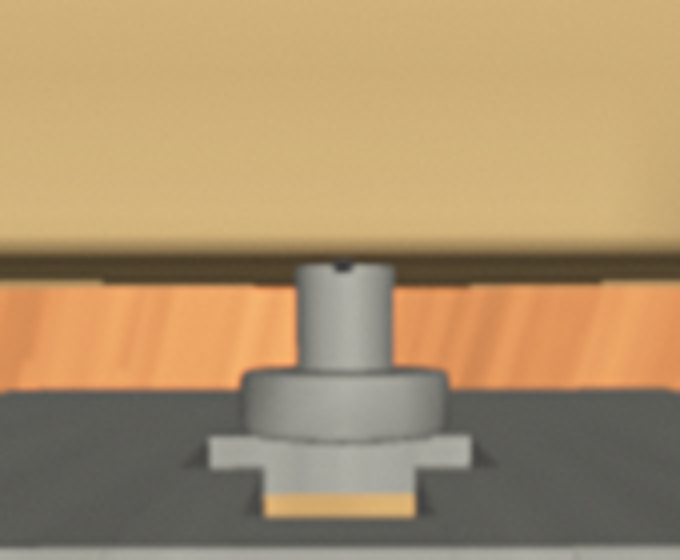

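Head centre is at column 345 and keyhole at 340, about 0.3 mm off, which is well within the fit. Advancing gently.

Call:
jog_arm([
  [0.0003,0.0001,0,0,0,0,0],
  [-0.0004,0.0014,0,0,0,0,0],
  [-0.0004,0.0014,0,0,0,0,0],
  [-0.0004,0.0014,0,0,0,0,0],
  [0,0,0,0,0,0,0],
  [0,0,0,0,0,0,0],
])

```text
t: 9.35
eef_pos: [0.5673, 0.1334, 0.1353]
tool_rot: [-0.0, 0.606, 0.795, 0.0]
contact_force: [-0.6, 0.6, -3.8]
gripper_width: 0.415
grasp_force: 60.6
```

Call:
jog_arm([
  [-0.0004,0.0014,0,0,0,0,0],
  [-0.0004,0.0014,0,0,0,0,0],
  [0,0,0,0,0,0,0],
  [0,0,0,0,0,0,0],
])

```text
t: 9.75
eef_pos: [0.5665, 0.1362, 0.1353]
tool_rot: [0.0, 0.606, 0.795, 0.0]
contact_force: [-0.5, 0.9, -3.4]
gripper_width: 0.411
grasp_force: 60.6
```

Call:
jog_arm([
  [-0.0004,0.0014,0,0,0,0,0],
  [0,0,0,0,0,0,0],
  [0,0,0,0,0,0,0],
])

```text
t: 10.05
eef_pos: [0.5661, 0.1376, 0.1353]
tool_rot: [-0.0, 0.606, 0.795, 0.0]
contact_force: [0.7, -0.0, -3.2]
gripper_width: 0.412
grasp_force: 60.6
```

Call:
jog_arm([
  [-0.0003,0.001,0,0,0,0,0],
  [0,0,0,0,0,0,0],
  [0,0,0,0,0,0,0],
])

```text
t: 10.35
eef_pos: [0.5658, 0.1385, 0.1353]
tool_rot: [-0.0, 0.606, 0.795, 0.0]
contact_force: [-0.1, -0.2, -3.6]
gripper_width: 0.41
grasp_force: 60.6
```

Call:
jog_arm([
  [-0.0002,0.0007,0,0,0,0,0],
  [0,0,0,0,0,0,0],
  [0,0,0,0,0,0,0],
])

```text
t: 10.65
eef_pos: [0.5656, 0.1392, 0.1353]
tool_rot: [0.0, 0.606, 0.795, 0.0]
contact_force: [-0.9, 0.1, -2.8]
gripper_width: 0.416
grasp_force: 60.6
```

Call:
jog_arm([
  [-0.0001,0.0005,0,0,0,0,0],
  [0,0,0,0,0,0,0],
  [0,0,0,0,0,0,0],
])

```text
t: 10.95
eef_pos: [0.5655, 0.1397, 0.1353]
tool_rot: [-0.0, 0.606, 0.795, 0.0]
contact_force: [-0.9, -0.2, -3.2]
gripper_width: 0.415
grasp_force: 60.6
```

Call:
jog_arm([
  [-0.0001,0.0005,0,0,0,0,0],
  [0,0,0,0,0,0,0],
  [0,0,0,0,0,0,0],
])

```text
t: 11.25
eef_pos: [0.5654, 0.1399, 0.1353]
tool_rot: [0.0, 0.606, 0.795, -0.0]
contact_force: [0.8, -0.7, -3.0]
gripper_width: 0.415
grasp_force: 60.6
```

Call:
jog_arm([
  [0,0,0,0,0,0,0],
  [0,0,0,0,0,0,0],
])

```text
t: 11.45
eef_pos: [0.5654, 0.1399, 0.1353]
tool_rot: [0.0, 0.606, 0.795, -0.0]
contact_force: [0.7, -2.5, -4.0]
gripper_width: 0.413
grasp_force: 60.6
```

Call:
jog_arm([
  [-0.0001,0.0005,0,0,0,0,0],
  [0,0,0,0,0,0,0],
  [0,0,0,0,0,0,0],
])

```text
t: 11.75
eef_pos: [0.5654, 0.1399, 0.1353]
tool_rot: [0.0, 0.606, 0.795, -0.0]
contact_force: [2.0, -4.6, -4.9]
gripper_width: 0.415
grasp_force: 60.7
```

```bash
python3 st.py w6
```

```text
[0.5655 0.14   0.1353] loc -0.05706664695638731 0.0007712530173559119 F -4.363742274277306 -0.26800011667202805 -3.426845427685653 [0.9643 0.2648 0.0001] [-0.8952 -0.2768  0.0647] 11.8
```

View pics/w6.png

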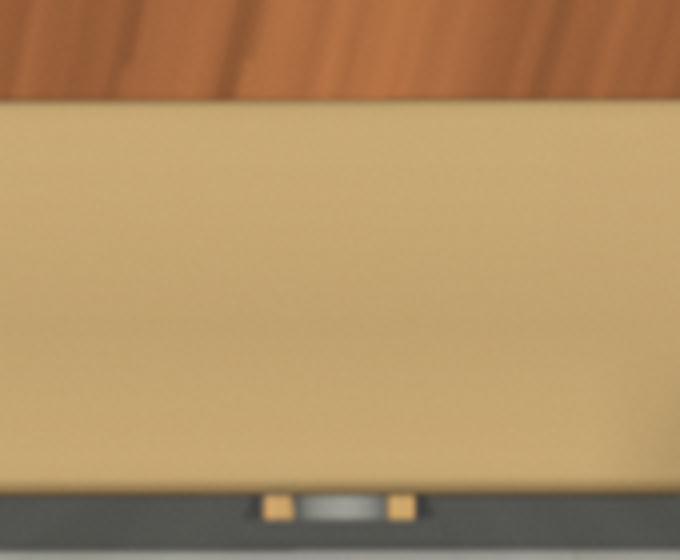

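Flush: back face against the board (~4 N), with the shank (296–388) centred in the slot (263–416). Now I'll slide it down.

Call:
jog_arm([
  [0,0,-0.002,0,0,0,0],
  [0,0,-0.002,0,0,0,0],
  [0,0,-0.002,0,0,0,0],
  [0,0,-0.002,0,0,0,0],
  [0,0,0,0,0,0,0],
  [0,0,0,0,0,0,0],
])

```text
t: 12.4
eef_pos: [0.566, 0.1401, 0.1275]
tool_rot: [0.001, 0.606, 0.795, 0.0]
contact_force: [2.6, -4.4, -4.5]
gripper_width: 0.414
grasp_force: 60.9
```

Call:
jog_arm([
  [0,0,-0.002,0,0,0,0],
  [0,0,-0.002,0,0,0,0],
  [0,0,-0.002,0,0,0,0],
  [0,0,0,0,0,0,0],
  [0,0,0,0,0,0,0],
])

```text
t: 12.9
eef_pos: [0.5661, 0.1401, 0.1216]
tool_rot: [0.001, 0.606, 0.795, 0.0]
contact_force: [2.6, -5.4, -3.9]
gripper_width: 0.409
grasp_force: 60.9
```

Call:
jog_arm([
  [0,0,-0.002,0,0,0,0],
  [0,0,-0.002,0,0,0,0],
  [0,0,-0.002,0,0,0,0],
  [0,0,0,0,0,0,0],
  [0,0,0,0,0,0,0],
])

```text
t: 13.4
eef_pos: [0.5661, 0.1401, 0.1156]
tool_rot: [0.001, 0.606, 0.795, 0.0]
contact_force: [2.0, -5.6, -3.2]
gripper_width: 0.412
grasp_force: 60.9
```

Call:
jog_arm([
  [0,0,-0.0015,0,0,0,0],
  [0,0,-0.001,0,0,0,0],
  [0,0,0,0,0,0,0],
  [0,0,0,0,0,0,0],
])

```text
t: 13.8
eef_pos: [0.5661, 0.1401, 0.1132]
tool_rot: [0.001, 0.606, 0.795, 0.0]
contact_force: [1.8, -4.7, -2.1]
gripper_width: 0.412
grasp_force: 61.0
```

Call:
jog_arm([
  [0,0,-0.0007,0,0,0,0],
  [0,0,0,0,0,0,0],
  [0,0,0,0,0,0,0],
])

```text
t: 14.1
eef_pos: [0.5661, 0.1401, 0.1126]
tool_rot: [0.001, 0.606, 0.795, 0.0]
contact_force: [1.6, -5.8, -2.0]
gripper_width: 0.415
grasp_force: 61.0
```

Call:
jog_arm([
  [0,0,-0.0006,0,0,0,0],
  [0,0,0,0,0,0,0],
  [0,0,0,0,0,0,0],
])

```text
t: 14.4
eef_pos: [0.5661, 0.1402, 0.112]
tool_rot: [0.001, 0.606, 0.795, 0.0]
contact_force: [1.1, -5.2, -1.9]
gripper_width: 0.413
grasp_force: 61.0
```

Call:
jog_arm([
  [0,0,-0.0005,0,0,0,0],
  [0,0,0,0,0,0,0],
  [0,0,0,0,0,0,0],
])

```text
t: 14.7
eef_pos: [0.5661, 0.1401, 0.1116]
tool_rot: [0.001, 0.606, 0.795, 0.0]
contact_force: [0.3, -4.5, 0.2]
gripper_width: 0.418
grasp_force: 61.3
```

Vertical force is starting to rise near the expected home height.

Call:
jog_arm([
  [0,0,-0.0005,0,0,0,0],
  [0,0,0,0,0,0,0],
  [0,0,0,0,0,0,0],
])

```text
t: 15.0
eef_pos: [0.5662, 0.1401, 0.1114]
tool_rot: [0.001, 0.606, 0.795, 0.001]
contact_force: [-0.9, -5.4, 2.4]
gripper_width: 0.414
grasp_force: 61.7
```

Call:
jog_arm([
  [0,0,-0.0005,0,0,0,0],
  [0,0,0,0,0,0,0],
  [0,0,0,0,0,0,0],
])

```text
t: 15.3
eef_pos: [0.5662, 0.1402, 0.1113]
tool_rot: [0.001, 0.606, 0.795, 0.001]
contact_force: [-0.4, -5.8, 6.1]
gripper_width: 0.415
grasp_force: 62.1
```

Home: it stalls at 24.0 mm of slide with ~9 N upward reaction. I'll ease the grip, open, and check.

Call:
jog_arm([
  [0,0,0.0003,0,0,0,0],
  [0,0,0,0,0,0,0],
  [0,0,0,0,0,0,0],
], newtons=20)

```text
t: 15.6
eef_pos: [0.5662, 0.1402, 0.1113]
tool_rot: [0.001, 0.606, 0.795, 0.001]
contact_force: [-0.6, -4.4, 3.3]
gripper_width: 0.415
grasp_force: 61.5
```

Call:
jog_arm([
  [0,0,0,0,0,0,0.44],
  [0,0,0,0,0,0,0.47],
  [0,0,0,0,0,0,0.5],
  [0,0,0,0,0,0,0.6],
  [0,0,0,0,0,0,0.7],
  [0,0,0,0,0,0,0.8],
  [0,0,0,0,0,0,0.8],
])

```text
t: 16.3
eef_pos: [0.5653, 0.1407, 0.1103]
tool_rot: [-0.0, 0.606, 0.795, 0.0]
contact_force: [0.5, -0.4, 0.2]
gripper_width: 0.802
grasp_force: 0.0
```

```bash
python3 - <<'E'
from h import *
import pickle
C=bot.read_camera("wrist");pickle.dump(C,open("c7.pkl","wb"));o=bot.get_obs();print(o["eef_pos"],o["contact_force"],o["torque"],o["gripper_width"])
# plate top-edge lines: rows of strong vertical gradient near image column centre-left
g=C["img"].mean(2)
for col in (60,120,400,450): print(col,[(r,int(g[r+1,col]-g[r-1,col])) for r in range(90,220) if abs(g[r+1,col]-g[r-1,col])>18])
c=pickle.load(open("c4.pkl","rb"));g=c["img"].mean(2)
for col in (60,120,400,450): print(col,[(r,int(g[r+1,col]-g[r-1,col])) for r in range(90,220) if abs(g[r+1,col]-g[r-1,col])>18])
E
```

```text
[0.5653 0.1407 0.1103] [-0.2919 -0.2956 -0.0069] [0.0306 0.003  0.0465] 0.8007854815576417
60 [(172, -18), (173, -18), (174, -21), (175, -23), (177, 27), (178, 26), (197, -25), (198, -39), (199, -19)]
120 [(173, -21), (174, -23), (175, -22), (177, 38), (178, 35)]
400 [(174, -20), (176, 26), (177, 46), (178, 22)]
450 [(173, -19), (174, -20), (176, 29), (177, 49)]
60 [(147, -42), (148, -42), (156, 52), (157, 60), (158, 21), (182, -39), (183, -35)]
120 [(130, -29), (131, -63), (132, -48), (156, 54), (157, 63), (158, 22), (205, -24), (206, -36), (207, -19)]
400 [(133, -40), (134, -50), (135, -27), (155, 32), (156, 58), (157, 45)]
450 [(146, -30), (147, -58), (148, -43), (155, 42), (156, 60), (157, 32)]
```

Released and hanging free, force ≈ 0. Retreating straight up.

Call:
jog_arm([
  [0,0,0.005,0,0,0,0.9],
  [0,0,0.01,0,0,0,0.9],
  [0,0,0.02,0,0,0,0.9],
  [0,0,0.025,0,0,0,0.9],
  [0,0,0.025,0,0,0,0.9],
  [0,0,0.025,0,0,0,0.9],
  [0,0,0.02,0,0,0,0.9],
  [0.005,-0.02,0,0,0,0,0.9],
  [0.005,-0.02,0,0,0,0,0.9],
  [0.005,-0.02,0,0,0,0,0.9],
])

```text
t: 17.35
eef_pos: [0.5806, 0.0801, 0.2415]
tool_rot: [0.0, 0.606, 0.795, 0.001]
contact_force: [-0.0, -0.2, 0.5]
gripper_width: 0.898
grasp_force: 0.0
```

Call:
jog_arm([
  [0.008,-0.03,0.02,0,0,0,0.9],
  [0.008,-0.03,0.02,0,0,0,0.9],
  [0.008,-0.03,0.02,0,0,0,0.9],
  [0.008,-0.03,0.02,0,0,0,0.9],
  [0,-0.03,0,0,0,0,0.9],
  [0,-0.03,0,0,0,0,0.9],
  [0,-0.03,0,0,0,0,0.9],
  [0,0,0,0,0,0,0.9],
  [0,0,0,0,0,0,0.9],
  [0,0,0,0,0,0,0.9],
])

```text
t: 18.35
eef_pos: [0.6125, -0.128, 0.3206]
tool_rot: [-0.0, 0.606, 0.796, 0.0]
contact_force: [1.1, 0.1, 0.2]
gripper_width: 0.898
grasp_force: 0.0
```

```bash
python3 - <<'E'
from h import *
import pickle
o=bot.get_obs();print(o["eef_pos"],o["contact_force"],o["t"])
C={n:bot.read_camera(n) for n in("side","top")};pickle.dump(C,open("c9.pkl","wb"))
C0=pickle.load(open("c0.pkl","rb"))
# expected bracket at home (world) -> compare a patch: lip-outer top corners, plate corners; matching template = synthetic colour checks
ft=np.array([.5511,.1952,0]);ex=np.array([-.2646,.9643,0]);ey=np.array([-.9643,-.2646,0]);zb=.083
S=C["side"]
for n in("side","top"):
  d=cv2.absdiff(C[n]["img"],C0[n]["img"]).max(2)>30
  k,l,st,ce=cv2.connectedComponentsWithStats(d.astype(np.uint8))
  print(n,[st[i].tolist() for i in range(1,k) if st[i][4]>40])
  P=lambda x,y,z:proj(C[n],ft+x*ex+(y+.0004)*ey+[0,0,zb+z]).round(1).tolist()
  print("lip",P(-.104,.018,.058),P(-.104,-.018,.058),"arm bottom",P(-.104,.018,0),"plate top",P(-.004,.035,.098),P(-.004,-.035,.098),"plate bot",P(-.004,.035,0))
# changes at glue / offcut sites
for n,boxes in(("side",{"glue":(305,155,340,210),"off":(220,192,250,228)}),("top",{"glue":(258,85,290,128),"off":(222,176,262,214)})):
  for k,(a,b,c_,d_) in boxes.items():
    A=C[n]["img"][b:d_,a:c_].astype(int)-C0[n]["img"][b:d_,a:c_]; print(n,k,np.mean(np.abs(A).max(2)>30).round(3))
E
```

```text
[ 0.6125 -0.128   0.3206] [1.0652 0.0686 0.236 ] 18.35
side [[0, 0, 193, 257, 14640], [267, 0, 123, 152, 5643], [214, 109, 52, 58, 1402], [8, 127, 33, 70, 687], [0, 164, 21, 45, 316], [28, 183, 49, 84, 1909], [0, 190, 6, 40, 58], [3, 204, 16, 18, 104], [30, 211, 18, 24, 99], [0, 222, 28, 57, 439], [250, 224, 79, 57, 1794], [12, 246, 15, 20, 88]]
lip [256.8, 148.1] [265.5, 141.9] arm bottom [256.6, 163.2] plate top [226.5, 123.8] [244.0, 112.5] plate bot [228.0, 149.8]
top [[0, 0, 378, 384, 57762], [0, 168, 95, 92, 4051], [204, 354, 17, 10, 68], [202, 369, 55, 15, 509]]
lip [208.5, 140.1] [205.2, 126.2] arm bottom [211.4, 146.9] plate top [165.0, 151.9] [158.9, 123.5] plate bot [174.4, 162.4]
side glue 0.0
side off 0.0
top glue 0.831
top off 0.999
```

Side view: the changed region (214–266, 109–167) matches the hung bracket's predicted outline plus its shadow, and the glue and offcut pixels are unchanged.

```bash
python3 -c "
from station import bot
print(bot.hand_in())"
```

```text
the job is handed in; nothing more can be done
None
```

The bracket hangs on the screw, fully home after a 24 mm slide, with contact forces of about 10 N or less; after I let go its top appears to lean out about 2 mm from the board. The glue bottle and offcut did not move, and I handed the job in at about 18.5 s.

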